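Roll the hot rear axle onto the check line and take both tyre temperatures

ROBOT

A 6-joint arm with a two-finger parallel gripper is mounted at the origin on the work surface. World frame = base frame: x ahead of the robot, y to its left, z up, the work surface at z = 0. Lengths are in m, angles in degrees, forces in N, time in s.
With the tool pointing down it reaches from about 0.25 to 0.775 m from the base axis. Payload 4 kg.
Tool frame: the origin (TCP) lies midway between the tips of the shut fingers; the grasp point (between the pads) lies env.tcp_to_grasp behind it (env.tcp_to_grasp is the distance from the TCP to the grasp point, in m); x points along the fingers, z is the direction in which the jaws open and shut, and the axes are right-handed (so a half turn about x gives the same grasp; the last joint's range is limited). The gripper opens to 94 mm and grips with 3 to 60 N. Pads are 16 mm wide; open, the fingers measure 119 mm over their backs; the gripper's body (75 mm by 177 mm) begins 78 mm behind the grasp point.
Start: joints at [69.322, 4.996, 78.535, -0, 96.463, -5.907], TCP at [0.14, 0.532, 0.206] pointing down, gripper open.
Joint ranges: [-177.83, 177.83], [-43.37, 116.18], [15.69, 146.23], [-61.86, 241.86], [9.47, 152.12], [-147.06, 147.06]. Speed limits (degrees/s): [159.86, 159.86, 180, 180, 180, 180].

INTERFACE

Orientations are given as a 3x3 rotation matrix whose columns are the frame's x, y, z axes.
In Python, from rig import get_state, read_camera, camera_info, job_done, spot_in, regions_of, env gives the robot as it stands.
- The arm moves only by the shell command python3 -m jog 'ROWS' [FORCE]. ROWS is JSON, a list of rows, each an object with "delta_pos": the shift along the tool's x, y, z in m, a list of three; "turn": the turn about the tool's x in degrees; "claw": the opening, from -1 (shut) to 1 (fully open), so that 0 is half open. A call has 1 to 8 rows; each row shifts and turns the commanded pose from where the row before left it, along the tool's axes as they then stand; what a row does not reach is not made up. A row lasts 1/8 s, in which the tool goes at most 62.5 mm and 10.7 degrees, less where a joint would pass 70% of its speed; a pose out of reach is approached as far as the arm can. A call is refused whole if a number of a shift passes 0.0625 or a number of a turn 10.7, either way. A call with a gripper value outside its range is refused whole. The fingers move at their own pace and stop on an object; FORCE is the grip in N (left out, the last holds). Time passes only in rows, so rows that do not move let the fingers close. It gives the time, the measured TCP pose, the force and the opening at its end, in the units of the state.
- get_state(): the state, without advancing time (a new reading comes with each control period).
- read_camera(name): name is "side" or "top"; returns (picture, depth): 400x640x3 uint8, red, green, blue; 400x640 float32, m along the optical axis (not along the pixel's ray), 0 where there is no reading.
- camera_info(name): a dict with "mtx" (3x3 intrinsics, pixels), "k1" (the pictures are not rectified: a ray, as slopes to the right and down, at radius r is drawn at 1 + k1 r^2 times it, then the intrinsics apply), "position" and "orientation" of the camera in the world. Camera axes: x right, y up, looking along -z (the intrinsics and any distortion apply to the point x, -y, -z); pixel columns grow to the right and rows downward; lengths in m; the calibration is good to about 2 mm. A picture is of the moment at which its call begins. camera_info takes no time and is no camera call.
- job_done(): hands the job in, once; it reports no verdict.
Trained networks look in the newest picture that a camera, given by its name, has taken for a name from the list of things; names that differ only in an ending like _2 or _b are one class to them, and where a whole thing is asked for, a point or a joint stands for the part that bears it (a point fixed in the world has none). Each returns a list of dicts, best first, with "p" (0 to 1); they miss things now and then, are a little off and sometimes report something else, mostly with a low value. They report only what shows in the picture. A call takes as long as a camera call. They do not tell look-alikes from the thing itself.
- spot_in(target, camera): "extent" ([left, top, right, bottom] in pixels, round what is visible of it).
- regions_of(target, camera): "mask" (400x640 bool, what is visible of it) and "extent" ([left, top, right, bottom] in pixels, round what is visible of it).
The state is a dict: "time": time; "joint_positions": joint angles; "qvel": joint speeds; "joint_efforts": joint torques, N m; "position": TCP position; "tool_rot": TCP orientation; "force": force on the tool from outside, world axes, zero at the start; "torque": the same for the moment, N m; "grip_width": finger opening in m.
Only numpy, scipy, OpenCV 4.12 (cv2) and the standard library are available. Lean on these libraries where they do the work, as an engineer would, in place of code of your own. Each camera call takes 0.05 s, during which the arm holds its last target.

TASK

The rear axle is fresh from the tyre warmer and its hot foam is soft, so without gripping, lifting or dragging it, roll it gently along the white set-up board and leave it standing still, untouched, with both tyres on the black cross line. Then take the infrared thermometer from its tray and read both treads, the gear-side tyre first and then the other: each time point it square at the tread from about a hand's breadth (100 mm) away and, without touching the tyre, hold it steady for a good second. Finally lay the thermometer back flat in its tray, display up, leaving the axle on the line and everything else where it lies.

Things in the scene. Friction and masses are not known exactly. Their poses are not given: they have to be found in the camera images.
- board: White set-up board, fixed on the cork: 240 x 370 x 10 mm, flat. Origin at the middle of its underside; its x runs along the black cross line (the 240 mm way), its y along the 370 mm length, in which the axle rolls. Its y = 0 is the middle of the line.
- board_line (a point): Middle of the black cross line, on the board's top face (10 mm above the cork); axes as the board's. The line is 12 mm wide and runs right across the board. There are only thin grey scale lines besides.
- axle: Car's rear axle, 200 mm long, about 170 g, free to roll on the board: a steel shaft with two black foam tyres, 62 mm in diameter and 38 mm wide. It starts 100 to 145 mm from the line, on either side, within 3 degrees of parallel to it. Origin on the shaft midway between the tyres, 31 mm above the board's top; x points level to the gear end; y and z turn round as it rolls.
- shaft_mid (a point): Middle of the bare shaft (6.4 mm thick, bare for 42 mm to either side of this point), 4 mm from the axle's origin away from the gear. Pushed sideways here at its own height by a fingertip it rolls easily (0.2 N) and coasts on 1, 5 or 12 mm when let go at 30, 60 or 100 mm/s. Fingers may stand on both sides of the shaft to lead and stop it, not closed on it.
- tyre_gear (a point): Centre, on the shaft, of the tyre next to the thin black spur gear (54 to 57 mm diameter, 33 to 39 mm from this point towards the other tyre; a 24 mm hub joins it to the tyre). 77 mm from the axle's origin. The tread is 31 mm out from here all round. A light push on a tread rolls it as well.
- tyre_plain (a point): Centre, on the shaft, of the other tyre, 77 mm from the axle's origin; a 20 mm diameter hub stands 10 mm out of its inner face. The tread is 31 mm out from here all round.
- tray: Shallow grey plastic tray, fixed, open on top, 200 (its x) x 120 (its y) x 14 mm high, walls 4 mm, its floor 4 mm above the cork. It lies to the left or to the right of the board. Origin at the middle of its underside.
- thermometer: Black stick-shaped infrared thermometer, 150 mm long, 120 g, lying in the tray, display up. Origin on its underside; x points along it to the lens, z up out of the display. The body is a box from x = -75 to 35 mm, 36 mm wide and 27 mm high, with rounded edges; the round grey nose, 26 mm thick tapering to 23 mm, goes on to x = 75 mm. It is best gripped across its width near x = -10 mm. It reads straight ahead along its x from the lens.
- lens (a point): Middle of the lens at the nose's end, 75 mm ahead of the thermometer's origin and 13.5 mm above its underside; axes as the thermometer's, x along the line of sight.
- gauge: Bystander: white plastic stepped ride-height gauge, 132 x 22 mm, 4 to 11 mm high, lying on the board on the side of the line away from the axle. Origin on its underside.
- wheelie_bar: Bystander: red aluminium wheelie bar with two small wheels, 155 x 100 mm, 26 mm high, lying on the cork at the side of the board where the tray is not. Origin on its underside.
- funnel: Bystander: brass funnel standing mouth down, 94 mm wide, 100 mm high, beyond the board. Origin on its underside.
- bottle: Bystander: clear bottle with black cap, 44 mm wide, 110 mm high, beyond the board. Origin on its underside.
- front_wheel: Bystander: single spare front wheel lying flat, 56 mm in diameter, 26 mm high, to the right of the board. Origin on its underside.
- damper: Bystander: coil-over damper lying flat, 95 mm long, 18 mm high, to the left of the board. Origin on its underside.
Things that resemble listed ones, but are neither listed nor needed, are in the scene too. Of the things like the axle, leave any that is blue or yellow; of the rest the larger one is meant.

How it is judged:
By the outcome, as a careful person would: the job done as asked, in the order asked, and still so for the second after the job is handed in, with the robot touching nothing.
It also fails if it takes over 72 s, if anything falls off the work surface, if the arm or the gripper's body presses on something with over 40 N, if the wrist force passes 120 N, or if a joint passes its speed limit or range.

## Working session

There is one attempt and no reset: what is moved stays moved. The work goes in short steps, Python scripts to look and compute and a shell command to move; the robot and the scene stay as the last step left them, time stands still between calls to the robot, and variables do not carry over. Pictures are saved under pics/ and viewed, and the job is handed in when it is done.

```bash
ls; mkdir -p pics
python3 - <<'E'
from rig import *
import cv2, json
s=get_state(); print({k:(v if not hasattr(v,'tolist') else v.tolist()) for k,v in s.items()}); print(env.tcp_to_grasp)
for n in ("side","top"):
    p,d=read_camera(n); cv2.imwrite(f"pics/{n}0.png",p[:,:,::-1]); i=camera_info(n); print(n,i)
    import numpy as np; np.savez(f"{n}0.npz",p=p,d=d)
E
```

```text
pics
{'time': 0.0, 'joint_positions': [69.32175960606338, 5.040143307238695, 78.62354812233482, -0.0018484552788571825, 96.46308680299748, -5.905092830983009], 'qvel': [0.018398263815669714, 0.04633001810187994, 0.17110589045753571, -0.03146826522385611, -0.013449100166700517, -0.040369327007113154], 'joint_efforts': [0.00033199678910023067, -34.01743412017822, -30.243144035339355, 0.07187568582594395, 0.0327566172927618, -0.0001358702138531953], 'position': [0.14004756054961873, 0.5313050514507678, 0.20430491509336224], 'tool_rot': [[-0.0007513547230749549, -0.966942010008995, 0.254995264163562], [-0.0020814698028618715, 0.25499629597656226, 0.9669397895017524], [-0.9999975514717723, 0.00019574983554201142, -0.0022042532663008882]], 'force': [0.6860356168519359, -0.2860382152572449, -0.6943974759852743], 'torque': [0.0075674730756376775, -0.002409293912658794, -0.03546853515533199], 'grip_width': 0.09375006888818693}
0.0188
side {'mtx': array([[400.69326912,   0.        , 318.81150517],
       [  0.        , 400.69326912, 197.46809089],
       [  0.        ,   0.        ,   1.        ]]), 'k1': 0.03490344033855749, 'position': array([ 0.14009664, -0.64909468,  0.9490536 ]), 'orientation': array([[ 0.887823  ,  0.35886914, -0.28806816],
       [-0.46017164,  0.68754832, -0.56171111],
       [-0.00352001,  0.63126084,  0.77556261]])}
top {'mtx': array([[503.83848175,   0.        , 322.78584369],
       [  0.        , 503.83848175, 205.45816124],
       [  0.        ,   0.        ,   1.        ]]), 'k1': -0.15993484020069865, 'position': array([0.40694046, 0.02177786, 1.32241126]), 'orientation': array([[ 0.00895598,  0.99809579, -0.06102935],
       [-0.99968763,  0.01036097,  0.02274416],
       [ 0.02333317,  0.06080659,  0.99787681]])}
```

View pics/top0.png

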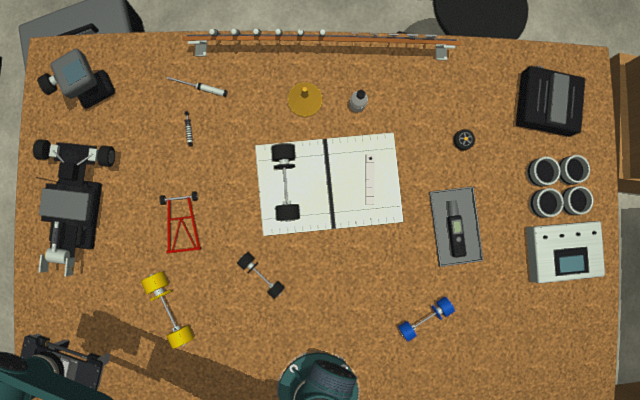

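View pics/side0.png

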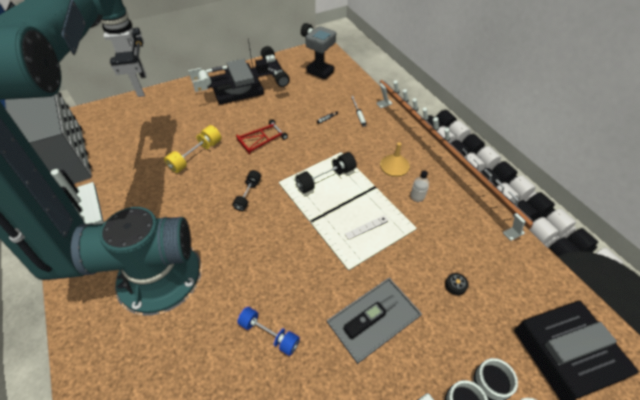

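The top view shows the board at about (328,185) with its black line at x≈330. The axle is left of the line at x≈285, gear end up at (284,152). The tray and thermometer are at (456,227), with the nose pointing up in the picture. Next I'll measure them.

```bash
cat > h.py <<'E'
import numpy as np, cv2
from rig import *
def rays(n,uv):
    i=camera_info(n); K=i['mtx']; uv=np.atleast_2d(np.array(uv,float))
    d=(uv-[K[0,2],K[1,2]])/[K[0,0],K[1,1]]
    s=d.copy()
    for _ in range(20): s=d/(1+i['k1']*(s**2).sum(1,keepdims=True))
    return i['position'], np.c_[s[:,0],-s[:,1],-np.ones(len(s))]@i['orientation'].T
def atz(n,uv,z):
    o,r=rays(n,uv); t=(z-o[2])/r[:,2]; return o+r*t[:,None]
def bydepth(n,uv,d):
    uv=np.atleast_2d(uv).astype(int); o,r=rays(n,uv); return o+r*d[uv[:,1],uv[:,0]][:,None]
def proj(n,P):
    i=camera_info(n);K=i['mtx'];c=(np.atleast_2d(P)-i['position'])@i['orientation']
    s=np.c_[c[:,0]/-c[:,2],-c[:,1]/-c[:,2]]; s=s*(1+i['k1']*(s**2).sum(1,keepdims=True))
    return s*[K[0,0],K[1,1]]+[K[0,2],K[1,2]]
E
python3 - <<'E'
from h import *
p,d=read_camera("top"); np.savez("top1.npz",p=p,d=d)
out={}
for t in ["board","axle","tray","thermometer","gauge"]:
    for r in regions_of(t,"top")[:4]:
        m=r["mask"]; 
        c=cv2.findContours(m.astype(np.uint8),cv2.RETR_EXTERNAL,cv2.CHAIN_APPROX_NONE)[0]
        c=max(c,key=len)
        rc=cv2.minAreaRect(c); print(t,round(r["p"],2),r["extent"],m.sum(),rc)
        out[t+"_"+str(len([k for k in out if k.startswith(t)]))]=m
np.savez("masks.npz",**out)
cv2.imwrite("pics/crop1.png",cv2.resize(p[120:280,240:500,::-1],None,fx=3,fy=3,interpolation=cv2.INTER_CUBIC))
E
```

```text
board 0.56 [255.7, 131.7, 402.9, 237.0] 11063 ((328.0312194824219, 183.4185028076172), (91.1512222290039, 141.14682006835938), 84.4006576538086)
board 0.23 [285.0, 81.5, 320.0, 117.5] 916 ((304.5, 98.5), (33.0, 33.0), 90.0)
axle 0.91 [270.4, 143.4, 298.1, 217.9] 971 ((282.5, 160.0), (34.0, 23.0), 90.0)
axle 0.81 [401.6, 296.4, 452.3, 343.0] 607 ((437.4000549316406, 310.3000183105469), (17.8885440826416, 29.96331024169922), 63.43495178222656)
axle 0.77 [239.2, 251.1, 285.7, 296.6] 413 ((247.50001525878906, 262.5), (16.970561981201172, 16.970561981201172), 45.0)
tray 0.8 [428.7, 188.7, 484.0, 266.1] 2626 ((455.7576904296875, 225.93231201171875), (75.53155517578125, 45.79472351074219), 82.40535736083984)
tray 0.45 [272.7, 143.4, 294.6, 219.8] 1060 ((283.0, 166.5), (47.0, 24.0), 90.0)
tray 0.43 [351.7, 89.9, 365.8, 113.3] 342 ((358.0, 101.0), (22.0, 18.0), 90.0)
thermometer 0.78 [447.6, 200.4, 467.6, 255.3] 756 ((455.6618347167969, 228.55201721191406), (57.85776138305664, 15.129690170288086), 81.25383758544922)
gauge 0.96 [365.6, 155.4, 372.9, 203.4] 410 ((369.54998779296875, 179.00125122070312), (8.097469329833984, 50.15932083129883), 1.4320961236953735)
gauge 0.68 [444.2, 201.6, 466.9, 256.9] 740 ((455.2499694824219, 228.24996948242188), (57.13422775268555, 14.566399574279785), 81.8698959350586)
```

View pics/crop1.png

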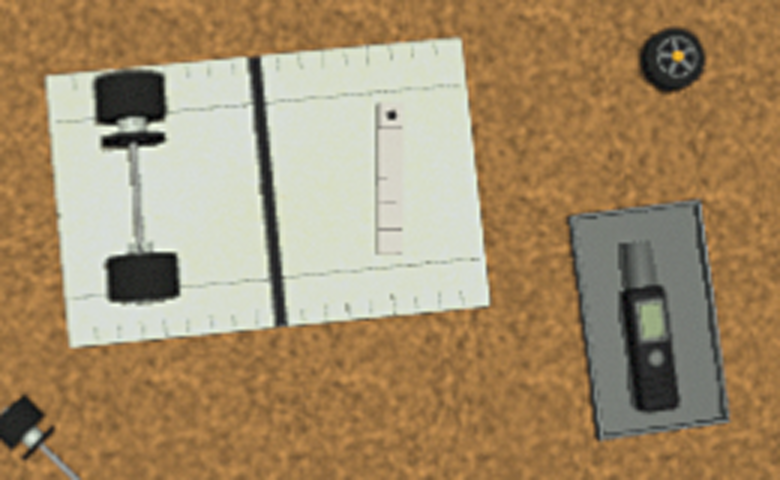

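```bash
cat > meas.py <<'E'
from h import *
def linefit(p):
    # dark pixels along line in region; per-row darkness centroid at z=.01
    g=p.astype(float).mean(2); pts=[]
    return g
def cloud(n,d,box):
    l,t,r,b=box; u,v=np.meshgrid(np.arange(l,r),np.arange(t,b)); uv=np.c_[u.ravel(),v.ravel()]
    P=bydepth(n,uv,d); return uv,P
E
python3 - <<'E'
from meas import *
z=np.load("top1.npz");p,d=z['p'],z['d']; g=p.astype(float).mean(2)
# line
pts=[]
for v in range(145,226):
    u0=int(324+(v-140)*(334-324)/(226-140)*1.0)
    us=np.arange(u0-9,u0+16); w=np.clip(150-g[v,us],0,None)
    if w.sum()>100: pts.append(((w*us).sum()/w.sum(),v))
pts=np.array(pts); W=atz("top",pts,0.01)
vx,vy,x0,y0=cv2.fitLine(W[:,:2].astype(np.float32),cv2.DIST_HUBER,0,1e-4,1e-4).ravel()
print("line dir",vx,vy,np.degrees(np.arctan2(vy,vx)),"pt",x0,y0, "res", np.std((W[:,0]-x0)*-vy+(W[:,1]-y0)*vx))
# board corners from white
m=((g>170)).astype(np.uint8); m[:, :245]=0;m[:,410:]=0;m[:125]=0;m[245:]=0
m=cv2.morphologyEx(m,cv2.MORPH_CLOSE,np.ones((9,9)))
c=max(cv2.findContours(m,0,cv2.CHAIN_APPROX_NONE)[0],key=cv2.contourArea).reshape(-1,2)
rc=cv2.minAreaRect((atz("top",c,0.01)[:,:2]*1000).astype(np.float32)); print("board",rc)
uv,P=cloud("top",d,(262,138,305,225))
k=(P[:,2]>0.055)
print("z stats board",np.median(P[:,2]),"max",P[:,2].max())
Q=P[k]; q=uv[k]
for nm,s in (("up",q[:,1]<165),("low",q[:,1]>195)):
    A=Q[s]; print(nm,len(A),A.mean(0),A.min(0),A.max(0))
    rr=cv2.minAreaRect((A[:,:2]*1000).astype(np.float32)); print(rr)
print("mid",Q[(q[:,1]>=165)&(q[:,1]<=195)])
# tray/thermo
uv,P=cloud("top",d,(425,185,490,270))
M=np.load("masks.npz")
for nm in ("tray_0","thermometer_0"):
    mm=M[nm]; c=max(cv2.findContours(mm.astype(np.uint8),0,cv2.CHAIN_APPROX_NONE)[0],key=len).reshape(-1,2)
    zz=.014 if 'tray' in nm else .02
    print(nm,cv2.minAreaRect((atz("top",c,zz)[:,:2]*1000).astype(np.float32)))
k=P[:,2]>0.024
print(P[k].mean(0),P[k].max(0),P[k].min(0),k.sum(),cv2.minAreaRect((P[k][:,:2]*1000).astype(np.float32)))
k=P[:,2]<.012; print(np.median(P[k],0))
E
```

```text
line dir 0.994224 0.10732482 6.1611257 pt 0.54940873 -0.023142323 res 0.00021686830759561282
board ((546.2412109375, -22.838058471679688), (238.5218963623047, 368.9649353027344), 6.1545515060424805)
z stats board 0.011039750092745715 max 1.3224112647325967
up 351 [0.61763601 0.09610811 0.07380936] [0.40694046 0.02177786 0.05507139] [0.64168333 0.12588996 1.32241126]
((521.8621826171875, 75.20816802978516), (246.97183227539062, 57.02730941772461), 11.932960510253906)
low 336 [0.466571   0.08299284 0.07424971] [0.40694046 0.02177786 0.05520241] [0.48956347 0.11069451 1.32241126]
((456.41796875, 60.507415771484375), (112.46731567382812, 56.06342315673828), 64.5484390258789)
mid [[0.58513493 0.1170629  0.06025328]
 [0.58495055 0.11442823 0.06173382]
 [0.58450314 0.11166653 0.06507733]
 [0.58469817 0.1092345  0.06387241]
 [0.58441512 0.10656937 0.06605304]
 [0.58380397 0.10376106 0.0705563 ]
 [0.58450719 0.10156155 0.06575732]
 [0.5841015  0.09886039 0.06880729]
 [0.5847461  0.09661365 0.06442654]
 [0.58399722 0.09378273 0.06990543]
 [0.58388457 0.09122362 0.07088355]
 [0.58400278 0.08875
[... 1021 characters left out ...]
6]
 [0.40694046 0.02177786 1.32241126]
 [0.40694046 0.02177786 1.32241126]
 [0.40694046 0.02177786 1.32241126]
 [0.40694046 0.02177786 1.32241126]
 [0.40694046 0.02177786 1.32241126]
 [0.40694046 0.02177786 1.32241126]]
tray_0 ((436.6035461425781, -360.4721374511719), (199.49464416503906, 124.7226791381836), 7.758605003356934)
thermometer_0 ((429.4280090332031, -358.07098388671875), (152.16500854492188, 40.97524642944336), 8.90696907043457)
[ 0.42337303 -0.34356996  0.07633101] [0.5041429  0.02177786 1.32241126] [ 0.35489849 -0.38459954  0.0240363 ] 673 ((385.0437927246094, -187.6225128173828), (149.77854919433594, 393.54571533203125), 14.86655330657959)
[ 0.43624351 -0.37404776  0.00237644]
```

```bash
cat >> meas.py <<'E'
BO=np.array([0.5465,-0.0230]); BA=np.radians(6.158); BX=np.array([np.cos(BA),np.sin(BA)]); BY=np.array([-np.sin(BA),np.cos(BA)])
def toboard(P): D=np.atleast_2d(P)[:,:2]-BO; return np.c_[D@BX,D@BY]
def axle(d,n="top"):
    h,w=d.shape; u,v=np.meshgrid(np.arange(w),np.arange(h)); uv=np.c_[u.ravel(),v.ravel()]
    uv=uv[d.ravel()>0]; P=bydepth(n,uv,d); b=toboard(P)
    k=(np.abs(b[:,0])<.125)&(np.abs(b[:,1])<.19)&(P[:,2]>.03)&(P[:,2]<.085); b=b[k];z=P[k,2]
    res={}
    for nm,s in(("hi",1),("lo",-1)):
        q=(b[:,0]*s>.05)&(z>.055)
        lo,hi=np.percentile(b[q],[1,99],axis=0)
        # tyre top fit: circle z=.041+sqrt(.031^2-(y-yc)^2)
        from scipy.optimize import least_squares
        qq=(b[:,0]*s>.065)&(z>.05)
        f=lambda t:.041+t[1]+np.sqrt(np.clip(.031**2-(b[qq,1]-t[0])**2,1e-8,None))-z[qq]
        r=least_squares(f,[b[qq,1].mean(),0],loss='soft_l1',f_scale=.003)
        print(nm,"xrange",lo[0].round(4),hi[0].round(4),"yrange",lo[1].round(4),hi[1].round(4),"ymid",((lo+hi)/2)[1].round(4),"circle y,dz",r.x.round(4))
    q=(np.abs(b[:,0])<.03)
    if q.any(): print("shaft y med",np.median(b[q,1]).round(4),np.median(z[q]).round(4))
E
python3 - <<'E'
from meas import *
for i in range(1):
    z=np.load("top1.npz");p,d=z['p'],z['d'];axle(d)
# colour-based tyres: dark pixels at z ~.06
g=p.astype(float).mean(2)
m=np.zeros_like(g,bool); m[138:225,262:305]=g[138:225,262:305]<90
n,l,st,ce=cv2.connectedComponentsWithStats(m.astype(np.uint8))
for i in range(1,n):
    if st[i,4]>60:
        v,u=np.nonzero(l==i); W=toboard(atz("top",np.c_[u,v],.06)); print(st[i],W.min(0),W.max(0),W.mean(0))
# thermometer
uv,P=cloud("top",d,(425,185,490,270)); k=(P[:,2]>.022)&(P[:,2]<.06); P=P[k]
rc=cv2.minAreaRect((P[:,:2]*1000).astype(np.float32)); print(rc,np.percentile(P[:,2],[5,50,95]))
c=P[:,:2].mean(0);U,S,V=np.linalg.svd(P[:,:2]-c);print(c,np.degrees(np.arctan2(V[0,1],V[0,0])))
q=(P[:,:2]-c)@np.array([V[0],V[1]]).T; 
for a in np.arange(-.08,.08,.01):
    s=(q[:,0]>=a)&(q[:,0]<a+.01)
    if s.sum(): print(a.round(3),s.sum(),q[s,1].min().round(4),q[s,1].max().round(4),np.median(P[s,2]).round(4))
cv2.imwrite("pics/th.png",cv2.resize(p[180:275,420:495,::-1],None,fx=6,fy=6,interpolation=cv2.INTER_CUBIC))
E
```

```text
hi xrange 0.0508 0.1055 yrange 0.0852 0.138 ymid 0.1116 circle y,dz [ 0.1113 -0.0008]
lo xrange -0.0869 -0.0507 yrange 0.0873 0.1413 ymid 0.1143 circle y,dz [ 0.1145 -0.0008]
shaft y med 0.113 0.0431
[272 144  23  18 364] [0.06223753 0.0803445 ] [0.10598326 0.13901422] [0.08458633 0.10971838]
[274 164  21   5  87] [0.04219175 0.08486646] [0.05477966 0.13581343] [0.04864416 0.11035536]
[275 204  25  17 359] [-0.08765392  0.08382636] [-0.04791955  0.14255385] [-0.0676219   0.11292032]
((433.0830078125, -379.83721923828125), (149.63124084472656, 81.59767150878906), 7.074388027191162) [0.02404688 0.02992813 0.0351938 ]
[ 0.42510991 -0.35667851] -172.50624392000992
-0.08 33 -0.011 0.0117 0.0272
-0.07 32 -0.0093 0.0132 0.0286
-0.06 34 -0.0107 0.0145 0.028
-0.05 35 -0.0109 0.0121 0.0285
-0.04 49 -0.0166 0.0188 0.0288
-0.03 53 -0.0164 0.0195 0.0309
-0.02 48 -0.0167 0.0155 0.0314
-0.01 50 -0.0155 0.0184 0.0314
-0.0 50 -0.0161 0.019 0.0312
0.01 51 -0.0155 0.0173 0.0306
0.02 51 -0.0168 0.0646 0.0295
0.03 52 -0.0171 0.0176 0.03
0.04 49 -0.0166 0.0185 0.0307
0.05 51 -0.0157 0.0172 0.0312
0.06 45 -0.016 0.0199 0.0292
```

View pics/th.png

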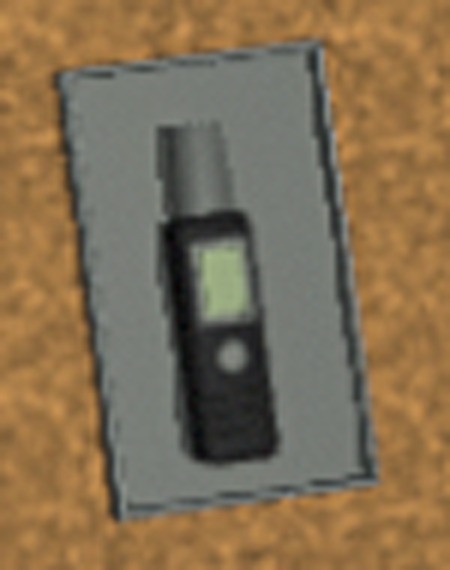

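```bash
cat > plan.py <<'E'
from meas import *
import sys
def st():
    s=get_state(); R=np.array(s["tool_rot"]); print("t",round(s["time"],2),"pos",np.round(s["position"],4),"phi",round(np.degrees(np.arctan2(R[1,2],R[0,2])),2),"F",np.round(s["force"],2),"grip",round(s["grip_width"],4),"j",np.round(s["joint_positions"],1)); print("board xy",toboard(s["position"])[0].round(4)); return s,R
def go(x,y,z,phi=None):
    s,R=st(); d=R.T@(np.array([x,y,z])-s["position"]); print("tool delta mm",(d*1000).round(1),"norm",round(np.linalg.norm(d)*1000,1))
def bw(xb,yb): return BO+xb*BX+yb*BY
E
python3 -m jog '[{"delta_pos":[0,0,0],"turn":-10.5,"claw":-0.55},{"delta_pos":[0,0,0],"turn":-10.5,"claw":-0.55},{"delta_pos":[0,0,0],"turn":0,"claw":-0.55}]'
python3 -c "
from plan import *
w=bw(.004,.113); print(w); go(w[0],w[1],.12)"
```

```text
time: 0.78
position: [0.1402, 0.5318, 0.2055]
tool_rot: [[-0.0, -0.994, -0.106], [0.0, -0.106, 0.994], [-1.0, 0.0, 0.0]]
force: [-0.0, -0.0, 0.8]
grip_width: 0.0672
[0.53835534 0.08977706]
t 0.78 pos [0.1402 0.5318 0.2055] phi 96.11 F [-0.03 -0.03  0.79] grip 0.0672 j [ 69.3   5.   78.5   0.   96.5 -26.8]
board xy [-0.3444  0.5952]
tool delta mm [  85.4 -348.9 -481.9] norm 601.0
```

```bash
python3 -m jog '[{"delta_pos":[0.005,-0.029,-0.040],"turn":0,"claw":-0.55},{"delta_pos":[0.005,-0.029,-0.040],"turn":0,"claw":-0.55},{"delta_pos":[0.005,-0.029,-0.040],"turn":0,"claw":-0.55},{"delta_pos":[0.005,-0.029,-0.040],"turn":0,"claw":-0.55},{"delta_pos":[0.007,-0.029,-0.040],"turn":0,"claw":-0.55},{"delta_pos":[0.007,-0.029,-0.040],"turn":0,"claw":-0.55},{"delta_pos":[0.007,-0.029,-0.040],"turn":0,"claw":-0.55},{"delta_pos":[0.007,-0.029,-0.040],"turn":0,"claw":-0.55}]' >/dev/null
python3 -m jog '[{"delta_pos":[0.007,-0.029,-0.040],"turn":0,"claw":-0.55},{"delta_pos":[0.007,-0.029,-0.040],"turn":0,"claw":-0.55},{"delta_pos":[0.007,-0.029,-0.040],"turn":0,"claw":-0.55},{"delta_pos":[0.007,-0.030,-0.042],"turn":0,"claw":-0.55},{"delta_pos":[0,0,0],"turn":0,"claw":-0.55},{"delta_pos":[0,0,0],"turn":0,"claw":-0.55}]'
python3 -c "
from plan import *
w=bw(.004,.113); print(w); go(w[0],w[1],.03)
for n in ('side','top'):
    p,d=read_camera(n); cv2.imwrite('pics/%s1.png'%n,cv2.resize(p[100:240,250:430,::-1],None,fx=4,fy=4,interpolation=2)); 
    if n=='top': axle(d)
"
```

```text
time: 2.52
position: [0.5392, 0.0908, 0.1294]
tool_rot: [[-0.001, -0.994, -0.106], [0.001, -0.106, 0.994], [-1.0, 0.001, 0.001]]
force: [0.4, -0.5, 0.3]
grip_width: 0.0212
[0.53835534 0.08977706]
t 2.52 pos [0.5392 0.0908 0.1294] phi 96.11 F [ 0.42 -0.51  0.28] grip 0.0212 j [  3.6   6.2  85.9   0.   87.9 -92.5]
board xy [0.0049 0.114 ]
tool delta mm [99.4  0.9 -1. ] norm 99.4
hi xrange 0.1006 0.1006 yrange 0.0827 0.0827 ymid 0.0827 circle y,dz [0.1135 0.0106]
lo xrange -0.0868 -0.0505 yrange 0.0901 0.1404 ymid 0.1152 circle y,dz [ 0.1148 -0.0008]
shaft y med 0.1137 0.0433
```

View pics/side1.png

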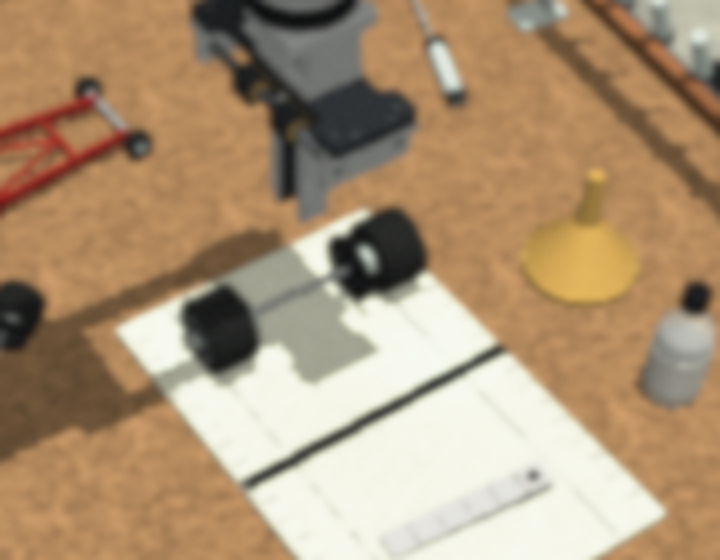

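The side view shows the gripper over the bare shaft (centre ~(300,200) in the crop), with the axle untouched on the board. Now I'll lower it astride the shaft.

```bash
python3 -m jog '[{"delta_pos":[0.025,0.001,-0.001],"turn":0,"claw":-0.55},{"delta_pos":[0.025,0,0],"turn":0,"claw":-0.55},{"delta_pos":[0.025,0,0],"turn":0,"claw":-0.55},{"delta_pos":[0.018,0,0],"turn":0,"claw":-0.55},{"delta_pos":[0.008,0,0],"turn":0,"claw":-0.55},{"delta_pos":[0,0,0],"turn":0,"claw":-0.55},{"delta_pos":[0,0,0],"turn":0,"claw":-0.55}]'
python3 -c "
from plan import *
st()
for n in ('side','top'):
    p,d=read_camera(n); cv2.imwrite('pics/%s2.png'%n,cv2.resize(p[130:240,260:410,::-1],None,fx=5,fy=5,interpolation=2)); 
    if n=='top': axle(d)
"
```

```text
time: 3.5
position: [0.5394, 0.0896, 0.0296]
tool_rot: [[0.002, -0.994, -0.109], [0.0, -0.109, 0.994], [-1.0, -0.002, -0.0]]
force: [0.6, -0.0, 0.4]
grip_width: 0.0212
t 3.5 pos [0.5394 0.0896 0.0296] phi 96.23 F [ 0.58 -0.04  0.36] grip 0.0212 j [  3.5  10.3  93.1   0.   76.4 -92.7]
board xy [0.0051 0.1127]
hi xrange 0.1015 0.1081 yrange 0.0858 0.134 ymid 0.1099 circle y,dz [ 0.1113 -0.0011]
lo xrange -0.0868 -0.0507 yrange 0.0872 0.1414 ymid 0.1143 circle y,dz [ 0.1148 -0.0008]
shaft y med 0.1131 0.044
```

View pics/side2.png

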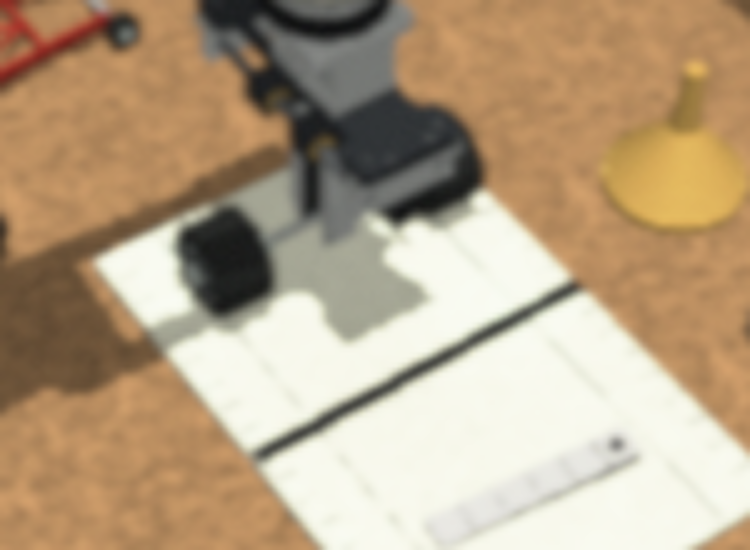

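The fingers stand on both sides of the shaft without touching it. Now I'll lead it gently.

```bash
python3 -m jog '[{"delta_pos":[0,0,-0.002],"turn":0,"claw":-0.55},{"delta_pos":[0,0,-0.002],"turn":0,"claw":-0.55},{"delta_pos":[0,0,-0.002],"turn":0,"claw":-0.55},{"delta_pos":[0,0,-0.002],"turn":0,"claw":-0.55},{"delta_pos":[0,0,-0.003],"turn":0,"claw":-0.55},{"delta_pos":[0,0,-0.004],"turn":0,"claw":-0.55},{"delta_pos":[0,0,-0.005],"turn":0,"claw":-0.55},{"delta_pos":[0,0,-0.005],"turn":0,"claw":-0.55}]' | grep -E "time|pos|force"
python3 -m jog '[{"delta_pos":[0,0,-0.005],"turn":0,"claw":-0.55},{"delta_pos":[0,0,-0.005],"turn":0,"claw":-0.55},{"delta_pos":[0,0,-0.005],"turn":0,"claw":-0.55},{"delta_pos":[0,0,-0.005],"turn":0,"claw":-0.55},{"delta_pos":[0,0,-0.005],"turn":0,"claw":-0.55},{"delta_pos":[0,0,-0.005],"turn":0,"claw":-0.55},{"delta_pos":[0,0,-0.005],"turn":0,"claw":-0.55},{"delta_pos":[0,0,-0.005],"turn":0,"claw":-0.55}]' | grep -E "time|pos|force"
python3 -m jog '[{"delta_pos":[0,0,-0.005],"turn":0,"claw":-0.55},{"delta_pos":[0,0,-0.005],"turn":0,"claw":-0.55},{"delta_pos":[0,0,-0.005],"turn":0,"claw":-0.55},{"delta_pos":[0,0,-0.005],"turn":0,"claw":-0.55},{"delta_pos":[0,0,-0.004],"turn":0,"claw":-0.55},{"delta_pos":[0,0,-0.003],"turn":0,"claw":-0.55},{"delta_pos":[0,0,-0.002],"turn":0,"claw":-0.55},{"delta_pos":[0,0,0],"turn":0,"claw":-0.55}]' | grep -E "time|pos|force"
python3 -c "
from plan import *
st()
for n in ('side','top'):
    p,d=read_camera(n); cv2.imwrite('pics/%s3.png'%n,cv2.resize(p[130:240,260:410,::-1],None,fx=5,fy=5,interpolation=2)); 
    if n=='top': axle(d)
"
```

```text
time: 4.6
position: [0.5414, 0.0642, 0.0285]
force: [-0.2, -0.2, -0.3]
time: 5.6
position: [0.5457, 0.0245, 0.0285]
force: [-0.1, 0.3, 0.1]
time: 6.6
position: [0.5488, -0.0041, 0.0285]
force: [0.8, -0.3, -0.1]
t 6.6 pos [ 0.5488 -0.0041  0.0285] phi 96.22 F [ 0.78 -0.3  -0.12] grip 0.0212 j [  -6.3   10.7   92.8    0.    76.5 -102.6]
board xy [0.0043 0.0186]Traceback (most recent call last):
  File "<string>", line 6, in <module>
    if n=='top': axle(d)
                 ~~~~^^^
  File "meas.py", line 18, in axle
    lo,hi=np.percentile(b[q],[1,99],axis=0)
          ~~~~~~~~~~~~~^^^^^^^^^^^^^^^^^^^^
    return _quantile_unchecked(
        a, q, axis, out, overwrite_input, method, keepdims, weights)
    return _ureduce(a,
                    func=_quantile_ureduce_func,
    ...<5 lines>...
                    overwrite_input=overwrite_input,
                    method=method)
    r = func(a, **kwargs)
    result = _quantile(arr,
                       quantiles=q,
    ...<2 lines>...
                       out=out,
                       weights=wgt)
    slices_having_nans = np.isnan(arr[-1, ...])
                                  ~~~^^^^^^^^^
IndexError: index -1 is out of bounds for axis 0 with size 0
```

View pics/side3.png

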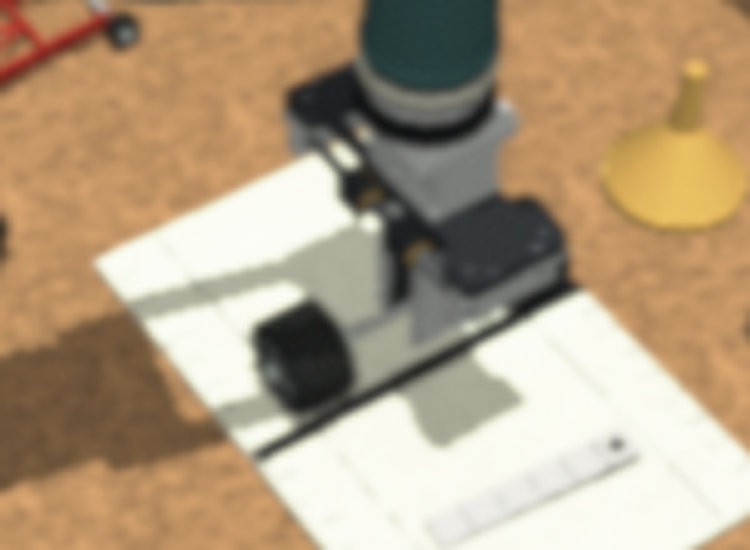

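View pics/top3.png

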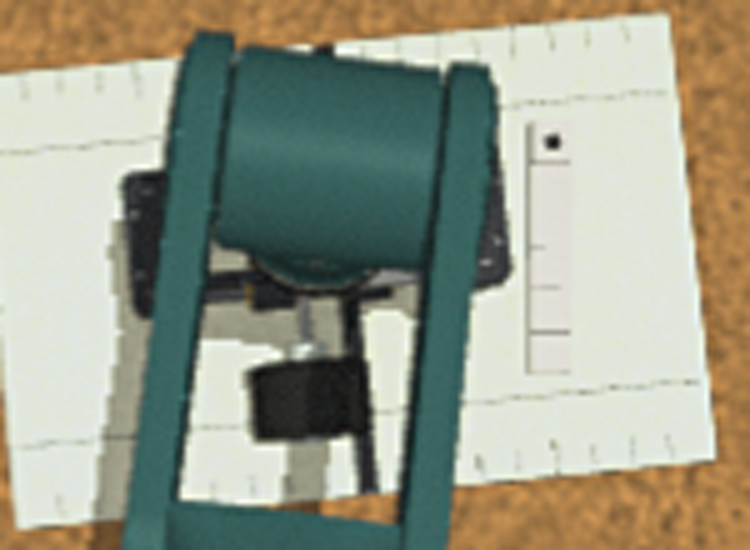

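Side view: the axle is just short of the line, with the plain tyre at (305,355) of the crop. The arm hides the gear tyre in the top view. I'll go on slowly for the last 25 mm.

```bash
python3 - <<'E'
s=open('meas.py').read().replace("        lo,hi=np.perc","        if q.sum()<30: print(nm,'hidden'); continue\n        lo,hi=np.perc"); open('meas.py','w').write(s)
E
python3 -m jog '[{"delta_pos":[0,0,-0.003],"turn":0,"claw":-0.55},{"delta_pos":[0,0,-0.004],"turn":0,"claw":-0.55},{"delta_pos":[0,0,-0.004],"turn":0,"claw":-0.55},{"delta_pos":[0,0,-0.004],"turn":0,"claw":-0.55},{"delta_pos":[0,0,-0.003],"turn":0,"claw":-0.55},{"delta_pos":[0,0,-0.002],"turn":0,"claw":-0.55},{"delta_pos":[0,0,-0.002],"turn":0,"claw":-0.55},{"delta_pos":[0,0,0],"turn":0,"claw":-0.55}]' | grep -E "time|pos|force"
python3 -c "
from plan import *
st()
for n in ('side','top'):
    p,d=read_camera(n); cv2.imwrite('pics/%s4.png'%n,cv2.resize(p[130:240,260:410,::-1],None,fx=5,fy=5,interpolation=2)); 
    if n=='top': axle(d)
"
```

```text
time: 7.7
position: [0.5512, -0.026, 0.0284]
force: [-1.0, 0.3, 0.4]
t 7.7 pos [ 0.5512 -0.026   0.0284] phi 96.22 F [-1.01  0.29  0.39] grip 0.021 j [  -8.6   11.1   92.4    0.    76.6 -104.8]
board xy [ 0.0043 -0.0034]
hi hidden
lo xrange -0.0894 -0.0514 yrange -0.0214 0.0321 ymid 0.0053 circle y,dz [ 0.0051 -0.0009]
shaft y med 0.0031 0.0446
```

View pics/side4.png

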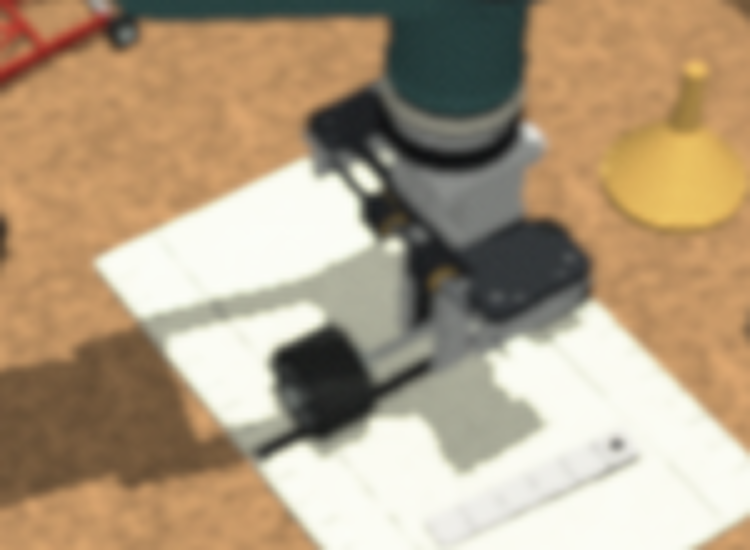

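```bash
python3 -m jog '[{"delta_pos":[0,0,-0.001],"turn":0,"claw":-0.55},{"delta_pos":[0,0,-0.001],"turn":0,"claw":-0.55},{"delta_pos":[0,0,-0.001],"turn":0,"claw":-0.55},{"delta_pos":[0,0,-0.0005],"turn":0,"claw":-0.55},{"delta_pos":[0,0,0],"turn":0,"claw":-0.55},{"delta_pos":[0,0,0],"turn":0,"claw":-0.55}]' | grep -E "time|pos|force"
python3 -c "
from plan import *
st()
for i in range(2):
    p,d=read_camera('top'); axle(d)
"
```

```text
time: 8.55
position: [0.5515, -0.0293, 0.0284]
force: [-0.2, 0.3, -0.3]
t 8.55 pos [ 0.5515 -0.0293  0.0284] phi 96.23 F [-0.2   0.34 -0.27] grip 0.0212 j [  -8.9   11.1   92.3    0.    76.6 -105.2]
board xy [ 0.0043 -0.0068]
hi hidden
lo xrange -0.089 -0.0513 yrange -0.0243 0.0288 ymid 0.0022 circle y,dz [ 0.0028 -0.0005]
shaft y med 0.0006 0.0422
hi hidden
lo xrange -0.0888 -0.0512 yrange -0.0238 0.03 ymid 0.0031 circle y,dz [ 0.0025 -0.0007]
shaft y med 0.0006 0.0428
```

```bash
python3 -m jog '[{"delta_pos":[0,0,-0.0008],"turn":0,"claw":-0.55},{"delta_pos":[0,0,0],"turn":0,"claw":-0.55},{"delta_pos":[0,0,0.003],"turn":0,"claw":-0.55},{"delta_pos":[0,0,0.004],"turn":0,"claw":-0.55},{"delta_pos":[0,0,0],"turn":0,"claw":-0.55},{"delta_pos":[0,0,0],"turn":0,"claw":-0.55}]' | grep -E "time|pos|force"
python3 -c "
from plan import *
st()
for i in range(2):
    p,d=read_camera('top'); axle(d)
"
```

```text
time: 9.4
position: [0.5509, -0.0231, 0.0285]
force: [0.7, -0.7, 0.3]
t 9.4 pos [ 0.5509 -0.0231  0.0285] phi 96.24 F [ 0.68 -0.66  0.33] grip 0.0213 j [  -8.3   11.    92.4    0.    76.5 -104.5]
board xy [ 0.0044 -0.0005]
hi hidden
lo xrange -0.0889 -0.0511 yrange -0.025 0.0279 ymid 0.0015 circle y,dz [ 0.0019 -0.0003]
shaft y med 0.0005 0.0441
hi hidden
lo xrange -0.0887 -0.051 yrange -0.0257 0.0289 ymid 0.0016 circle y,dz [ 0.0017 -0.0008]
shaft y med 0.0004 0.0429
```

```bash
python3 -m jog '[{"delta_pos":[-0.01,0,0],"turn":0,"claw":-0.55},{"delta_pos":[-0.03,0,0],"turn":0,"claw":-0.55},{"delta_pos":[-0.04,0,0],"turn":0,"claw":-0.55},{"delta_pos":[-0.04,0,0],"turn":0,"claw":-0.55},{"delta_pos":[-0.01,0,0],"turn":10.5,"claw":-0.55},{"delta_pos":[0,0,0],"turn":10.5,"claw":-0.55},{"delta_pos":[0,0,0],"turn":10.5,"claw":-0.4},{"delta_pos":[0,0,0],"turn":10.5,"claw":-0.2}]' | grep -E "time|pos|force"
python3 -m jog '[{"delta_pos":[0,0,0],"turn":10.5,"claw":0},{"delta_pos":[0,0,0],"turn":10.5,"claw":0.2},{"delta_pos":[0,0,0],"turn":10.5,"claw":0.25},{"delta_pos":[0,0,0],"turn":10.5,"claw":0.25},{"delta_pos":[0,0,0],"turn":10.5,"claw":0.25},{"delta_pos":[0,0,0],"turn":10.5,"claw":0.25},{"delta_pos":[0,0,0],"turn":10.5,"claw":0.25},{"delta_pos":[0,0,0],"turn":10.5,"claw":0.25}]' | grep -E "time|pos|force"
python3 -m jog '[{"delta_pos":[0,0,0],"turn":10.5,"claw":0.25},{"delta_pos":[0,0,0],"turn":10.5,"claw":0.25},{"delta_pos":[0,0,0],"turn":10.5,"claw":0.25},{"delta_pos":[0,0,0],"turn":10.5,"claw":0.25},{"delta_pos":[0,0,0],"turn":10.2,"claw":0.25},{"delta_pos":[0,0,0],"turn":0,"claw":0.25}]' 
python3 -c "
from plan import *
a=np.radians(7.5); g=np.array([.430,-.357])-.010*np.array([np.cos(a),np.sin(a)]); print(g)
go(g[0],g[1],.12)
"
```

```text
time: 10.5
position: [0.551, -0.0233, 0.1594]
force: [-0.6, -0.0, 0.5]
time: 11.5
position: [0.551, -0.0233, 0.1593]
force: [-0.6, 0.6, -0.2]
time: 12.25
position: [0.551, -0.0233, 0.1592]
tool_rot: [[0.001, 0.99, 0.142], [-0.0, 0.142, -0.99], [-1.0, 0.001, 0.0]]
force: [-0.8, 0.5, -0.0]
grip_width: 0.0588
[ 0.42008555 -0.35830526]
t 12.25 pos [ 0.551  -0.0233  0.1592] phi -81.86 F [-0.81  0.52 -0.02] grip 0.0588 j [-8.3  5.9 82.8  0.  91.2 73.5]
board xy [ 0.0045 -0.0008]
tool delta mm [  39.1 -177.1  313.1] norm 361.8
```

```bash
python3 -m jog '[{"delta_pos":[0,-0.025,0.045],"turn":0,"claw":0.25},{"delta_pos":[0,-0.025,0.045],"turn":0,"claw":0.25},{"delta_pos":[0,-0.025,0.045],"turn":0,"claw":0.25},{"delta_pos":[0,-0.025,0.045],"turn":0,"claw":0.25},{"delta_pos":[0,-0.025,0.045],"turn":0,"claw":0.25},{"delta_pos":[0,-0.026,0.044],"turn":0,"claw":0.25},{"delta_pos":[0.02,-0.026,0.044],"turn":0,"claw":0.25},{"delta_pos":[0,0,0],"turn":0,"claw":0.25}]' | grep -E "time|pos|force"
cat > th.py <<'E'
from plan import *
def thermo(n="side",zr=(.018,.06)):
    pass
E
python3 -c "
from plan import *
st()
for n in ('top','side'):
    p,d=read_camera(n); np.savez(n+'5.npz',p=p,d=d)
    if n=='top': axle(d)
    b=(130,260,240,480) if n=='top' else (250,370,300,440)
    cv2.imwrite('pics/%s5.png'%n,cv2.resize(p[b[0]:b[1],b[2]:b[3],::-1],None,fx=3.3 if n=='top' else 5,fy=3.3 if n=='top' else 4.5,interpolation=2))
"
```

```text
time: 13.25
position: [0.4169, -0.3599, 0.1367]
force: [0.3, 0.7, 0.2]
t 13.25 pos [ 0.4169 -0.3599  0.1367] phi -82.11 F [0.33 0.73 0.17] grip 0.0583 j [-46.7   6.6  84.6  -0.   89.   35.4]
board xy [-0.165  -0.3211]
hi xrange 0.0505 0.1027 yrange -0.0291 0.0251 ymid -0.002 circle y,dz [-0.0018 -0.0008]
lo xrange -0.0891 -0.0511 yrange -0.0255 0.0271 ymid 0.0008 circle y,dz [ 0.0017 -0.0007]
shaft y med 0.0002 0.0437
```

View pics/top5.png

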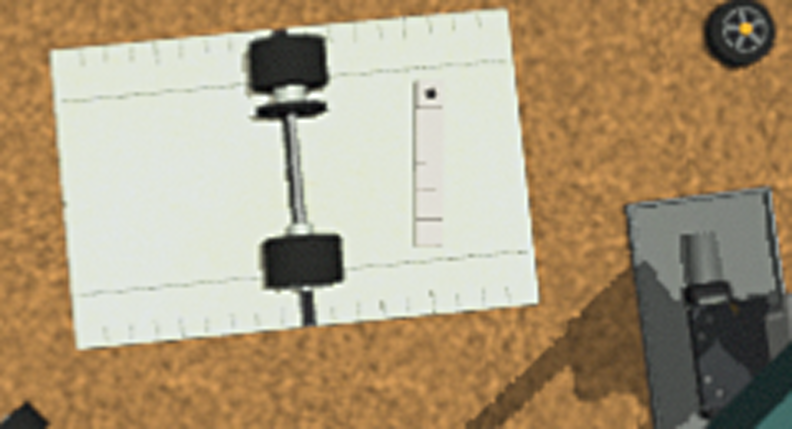

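View pics/side5.png

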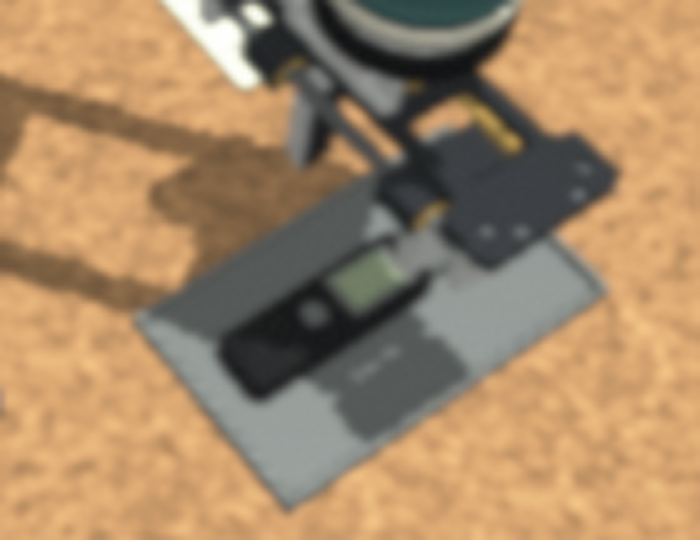

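The top view shows the axle standing on the line, the gear tyre at -1.8 mm and the plain one at +1.7 mm. Now I'll cross-check the thermometer pose using the first side picture.

Run:
```python
from plan import *
def fit(n,f,box,zmin=.026):
    z=np.load(f);d=z['d'];p=z['p']; uv,P=cloud(n,d,box)
    k=(P[:,2]>zmin)&(P[:,2]<.045); P=P[k];uv=uv[k]
    # keep main cluster
    c=np.median(P[:,:2],0); P=P[np.linalg.norm(P[:,:2]-c,axis=1)<.1]
    best=None
    for a in np.radians(np.arange(3,13,.25)):
        e=np.array([np.cos(a),np.sin(a)]);q=np.c_[P[:,:2]@e,P[:,:2]@[-e[1],e[0]]]
        w=np.percentile(q[:,1],98)-np.percentile(q[:,1],2)
        if best is None or w<best[0]: best=(w,a,q)
    w,a,q=best; lo,hi=np.percentile(q,[1,99],axis=0); e=np.array([np.cos(a),np.sin(a)]);m=(lo+hi)/2
    b=q[:,0]<lo[0]+.1; l2,h2=np.percentile(q[b,1],[2,98])
    print(n,"ang",np.degrees(a),"len",hi-lo,"ctr",m[0]*e+(l2+h2)/2*np.array([-e[1],e[0]]),"bodyw",h2-l2,"zmed",np.median(P[:,2]))
fit("top","top1.npz",(425,185,490,270),.022); fit("side","side0.npz",(325,270,430,370),.024)
```

```text
top ang 9.0 len [0.1454849  0.03529296] ctr [ 0.4303448  -0.35618634] bodyw 0.033637157471714696 zmed 0.02992812818020063
side ang 7.75 len [0.14653442 0.0360207 ] ctr [ 0.42848951 -0.35775923] bodyw 0.034364260078073694 zmed 0.029722887197723646
```

```bash
python3 -c "
from plan import *
go(.4194,-.3584,.008)"
python3 -m jog '[{"delta_pos":[0,0.002,-0.001],"turn":0,"claw":0.25},{"delta_pos":[0.04,0,0],"turn":0,"claw":0.25},{"delta_pos":[0.04,0,0],"turn":0,"claw":0.25},{"delta_pos":[0.025,0,0],"turn":0,"claw":0.25},{"delta_pos":[0.015,0,0],"turn":0,"claw":0.25},{"delta_pos":[0,0,0],"turn":0,"claw":0.25},{"delta_pos":[0,0,0],"turn":0,"claw":0.25}]'; python3 -c "
from plan import *
go(.4194,-.3584,.008)"
```

```text
t 13.35 pos [ 0.4192 -0.3578  0.1384] phi -81.93 F [ 0.13  0.02 -0.31] grip 0.0585 j [-46.4   6.5  84.6   0.   89.   35.5]
board xy [-0.1625 -0.3192]
tool delta mm [1.304e+02 1.000e-01 8.000e-01] norm 130.4
time: 14.22
position: [0.4223, -0.3571, 0.0201]
tool_rot: [[0.002, 0.99, 0.14], [-0.002, 0.14, -0.99], [-1.0, 0.002, 0.002]]
force: [0.0, 0.6, 0.8]
grip_width: 0.0588
t 14.22 pos [ 0.4223 -0.3571  0.0201] phi -81.93 F [0.02 0.6  0.82] grip 0.0588 j [-46.1  11.6  92.8   0.   75.4  35.8]
board xy [-0.1593 -0.3188]
tool delta mm [12.1 -3.   0.9] norm 12.5
```

```bash
python3 -m jog '[{"delta_pos":[0.007,-0.003,0.001],"turn":0,"claw":0.25},{"delta_pos":[0.0045,0,0],"turn":0,"claw":0.25},{"delta_pos":[0,0,0],"turn":0,"claw":0.25},{"delta_pos":[0,0,0],"turn":0,"claw":-0.1},{"delta_pos":[0,0,0],"turn":0,"claw":-0.3},{"delta_pos":[0,0,0],"turn":0,"claw":-0.5},{"delta_pos":[0,0,0],"turn":0,"claw":-0.5},{"delta_pos":[0,0,0],"turn":0,"claw":-0.5}]' 20;  python3 -c "
from plan import *
go(.4194,-.3584,.008)"
```

```text
time: 15.22
position: [0.4185, -0.3582, 0.0071]
tool_rot: [[0.0, 0.99, 0.14], [-0.0, 0.14, -0.99], [-1.0, 0.0, 0.001]]
force: [-0.1, -1.1, 0.8]
grip_width: 0.0356
t 15.22 pos [ 0.4185 -0.3582  0.0071] phi -81.97 F [-0.09 -1.12  0.79] grip 0.0356 j [-46.5  12.2  93.7  -0.   74.1  35.5]
board xy [-0.1632 -0.3195]
tool delta mm [-0.9  0.9  0.3] norm 1.3
```

```bash
python3 -m jog '[{"delta_pos":[-0.01,0,0],"turn":0,"claw":-0.5},{"delta_pos":[-0.025,0,0],"turn":0,"claw":-0.5},{"delta_pos":[-0.035,0,0],"turn":0,"claw":-0.5},{"delta_pos":[-0.03,0,0],"turn":-6,"claw":-0.5},{"delta_pos":[0,0,0],"turn":-10,"claw":-0.5},{"delta_pos":[0,0,0],"turn":-10,"claw":-0.5},{"delta_pos":[0,0,0],"turn":-10,"claw":-0.5},{"delta_pos":[0,0,0],"turn":-10,"claw":-0.5}]' | grep -E "time|pos|force|grip"
python3 -m jog '[{"delta_pos":[0,0,0],"turn":-10,"claw":-0.5},{"delta_pos":[0,0,0],"turn":-10,"claw":-0.5},{"delta_pos":[0,0,0],"turn":-10,"claw":-0.5},{"delta_pos":[0,0,0],"turn":-8,"claw":-0.5},{"delta_pos":[0,0,0],"turn":-3,"claw":-0.5},{"delta_pos":[0,0,0],"turn":0,"claw":-0.5},{"delta_pos":[0,0,0],"turn":0,"claw":-0.5}]' | grep -E "time|pos|force|grip"
python3 -c "
from plan import *
print('wheel',toboard(atz('top',[[464,140]],.02)))
w=bw(.079,-.2188); print(w); go(w[0],w[1],.1)
p,d=read_camera('top');axle(d); np.savez('top6.npz',p=p,d=d)
cv2.imwrite('pics/top6.png',cv2.resize(p[120:280,280:500,::-1],None,fx=3.3,fy=3.3,interpolation=2))
p,d=read_camera('side'); np.savez('side6.npz',p=p,d=d)
cv2.imwrite('pics/side6.png',cv2.resize(p[150:350,260:520,::-1],None,fx=3,fy=3,interpolation=2))"
```

```text
time: 16.23
position: [0.4182, -0.3577, 0.1072]
force: [-0.5, -0.3, -1.7]
grip_width: 0.0361
time: 17.1
position: [0.4183, -0.3578, 0.1071]
force: [0.4, 0.7, -1.2]
grip_width: 0.036
wheel [[ 0.07980868 -0.37133855]]
[ 0.64851496 -0.23206312]
t 17.1 pos [ 0.4183 -0.3578  0.1071] phi 4.99 F [ 0.38  0.66 -1.19] grip 0.036 j [-46.4   7.3  87.2   0.   85.4 -51.4]
board xy [-0.1633 -0.3192]
tool delta mm [  7.1 105.3 240.2] norm 262.4
hi xrange 0.0506 0.1031 yrange -0.0284 0.0244 ymid -0.002 circle y,dz [-0.0018 -0.0008]
lo xrange -0.0893 -0.0513 yrange -0.0254 0.0281 ymid 0.0014 circle y,dz [ 0.002  -0.0005]
shaft y med 0.0003 0.0434
```

View pics/side6.png

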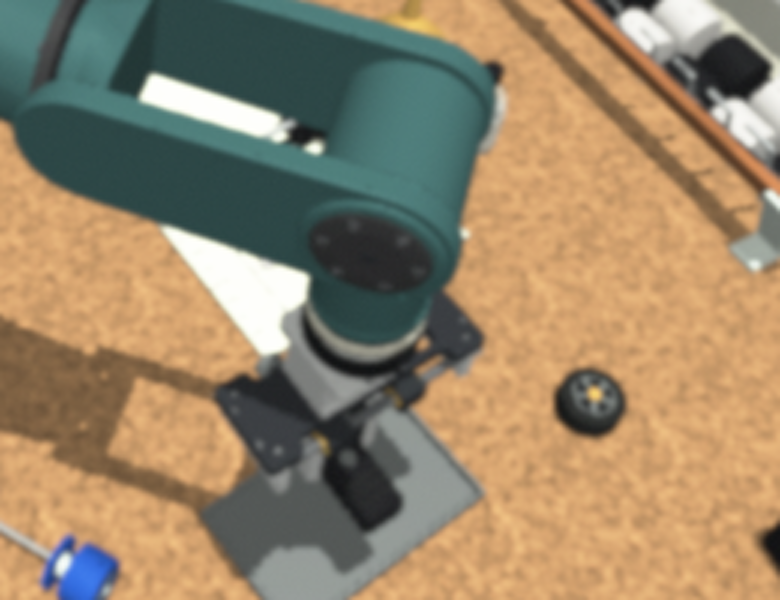

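View pics/top6.png

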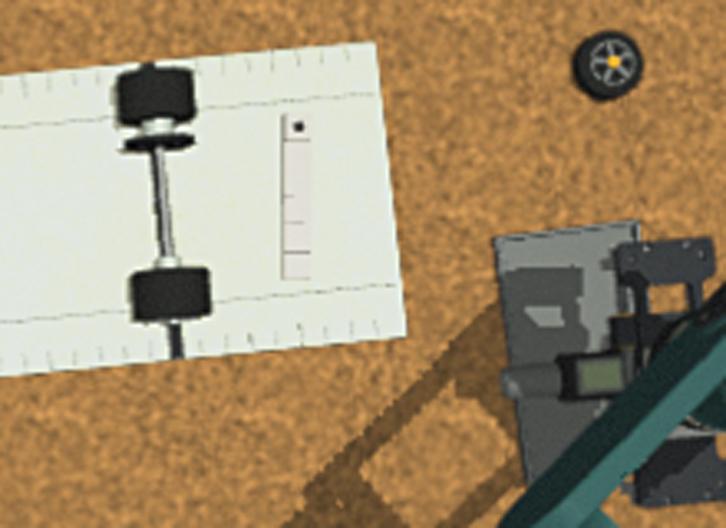

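Thermometer is held level, nose toward the board with its tip at (503,383) of the crop. I'll check the lens offset from the nose tip, using picture and depth.

Run:
```python
from plan import *
s,R=st(); z=np.load("top6.npz");d=z['d'];uv,P=cloud("top",d,(425,215,475,255))
q=(P-s["position"])@R   # tool coords
k=(P[:,2]>.10)&(P[:,2]<.16)&(q[:,1]>.02)&(abs(q[:,2])<.025); q=q[k]
print(k.sum(),q[:,1].max(),np.percentile(q[:,1],98))
for a in np.arange(.02,.1,.01):
    m=(q[:,1]>=a)&(q[:,1]<a+.01)
    if m.any(): print(round(a,2),m.sum(),np.percentile(q[m,2],[2,50,98]).round(4),"ztop",(s["position"][2]-np.percentile(q[m,0],[10,50])).round(4))
print(((atz("top",[[432.4,236.1]],.1175)-s["position"])@R).round(4))
```

```text
t 17.2 pos [ 0.4183 -0.3579  0.107 ] phi 5.0 F [ 0.04  0.01 -1.17] grip 0.0355 j [-46.5   7.4  87.2   0.   85.4 -51.5]
board xy [-0.1634 -0.3192]
367 0.08956254665781446 0.08872743901196602
0.02 57 [-0.0165 -0.0015  0.0153] ztop [0.1343 0.1313]
0.03 68 [-0.0179 -0.0009  0.0161] ztop [0.1337 0.1308]
0.04 63 [-0.0172 -0.0003  0.0147] ztop [0.132  0.1281]
0.05 44 [-0.014  -0.0017  0.0105] ztop [0.1311 0.1277]
0.06 43 [-0.0131 -0.0009  0.0111] ztop [0.13   0.1267]
0.07 44 [-0.0123 -0.0012  0.0099] ztop [0.1299 0.1265]
0.08 48 [-0.0113 -0.0012  0.0104] ztop [0.1299 0.1253]
[[-0.0105  0.0867 -0.0017]]
```

```bash
python3 -c "
from plan import *
w=bw(.080,-.2202); go(w[0],w[1],.0306)"
python3 -m jog '[{"delta_pos":[0,0.012,0.03],"turn":0,"claw":-0.5},{"delta_pos":[0,0.018,0.042],"turn":0,"claw":-0.5},{"delta_pos":[0,0.018,0.042],"turn":0,"claw":-0.5},{"delta_pos":[0,0.018,0.042],"turn":0,"claw":-0.5},{"delta_pos":[0,0.018,0.042],"turn":0,"claw":-0.5},{"delta_pos":[0.02,0.014,0.03],"turn":0,"claw":-0.5},{"delta_pos":[0.02,0.005,0.012],"turn":0,"claw":-0.5},{"delta_pos":[0,0,0],"turn":0,"claw":-0.5}]' | grep -E "time|pos|force|grip"
python3 -c "
from plan import *
w=bw(.080,-.2202); go(w[0],w[1],.0306)"
```

```text
t 17.2 pos [ 0.4183 -0.3579  0.107 ] phi 5.0 F [ 0.04  0.01 -1.17] grip 0.0355 j [-46.5   7.4  87.2   0.   85.4 -51.5]
board xy [-0.1634 -0.3192]
tool delta mm [ 76.4 103.9 241.3] norm 273.6
time: 18.2
position: [0.6465, -0.2334, 0.0632]
force: [-0.1, 0.6, -0.7]
grip_width: 0.0356
t 18.2 pos [ 0.6465 -0.2334  0.0632] phi 5.07 F [-0.08  0.59 -0.65] grip 0.0356 j [-24.6  26.1  68.6  -0.   85.6 -29.6]
board xy [ 0.0768 -0.2199]
tool delta mm [32.5 -0.3  3.4] norm 32.7
```

```bash
python3 -m jog '[{"delta_pos":[0.015,0,0.001],"turn":0,"claw":-0.5},{"delta_pos":[0.012,0,0],"turn":0,"claw":-0.5},{"delta_pos":[0.005,0,0],"turn":0,"claw":-0.5},{"delta_pos":[0,0,0],"turn":0,"claw":-0.5},{"delta_pos":[0,0,0],"turn":0,"claw":-0.5}]' | grep -E "time|pos|force|grip"
python3 -c "
from plan import *
w=bw(.080,-.2202); go(w[0],w[1],.0306)
p,d=read_camera('top');axle(d); 
cv2.imwrite('pics/top7.png',cv2.resize(p[120:280,280:500,::-1],None,fx=3.3,fy=3.3,interpolation=2))
p,d=read_camera('side'); 
cv2.imwrite('pics/side7.png',cv2.resize(p[130:330,260:520,::-1],None,fx=3,fy=3,interpolation=2))"
```

```text
time: 18.82
position: [0.6496, -0.2345, 0.0356]
force: [-0.3, -0.3, -1.3]
grip_width: 0.0361
t 18.82 pos [ 0.6496 -0.2345  0.0356] phi 5.02 F [-0.27 -0.35 -1.35] grip 0.0361 j [-24.5  27.3  70.3   0.   82.4 -29.6]
board xy [ 0.0799 -0.2213]
tool delta mm [5.  1.1 0.1] norm 5.2
hi xrange 0.0507 0.1028 yrange -0.1861 0.0246 ymid -0.0808 circle y,dz [-0.0692  0.0209]
lo xrange -0.0889 -0.0511 yrange -0.0252 0.0283 ymid 0.0015 circle y,dz [ 0.0018 -0.0007]
shaft y med 0.0003 0.043
```

View pics/side7.png

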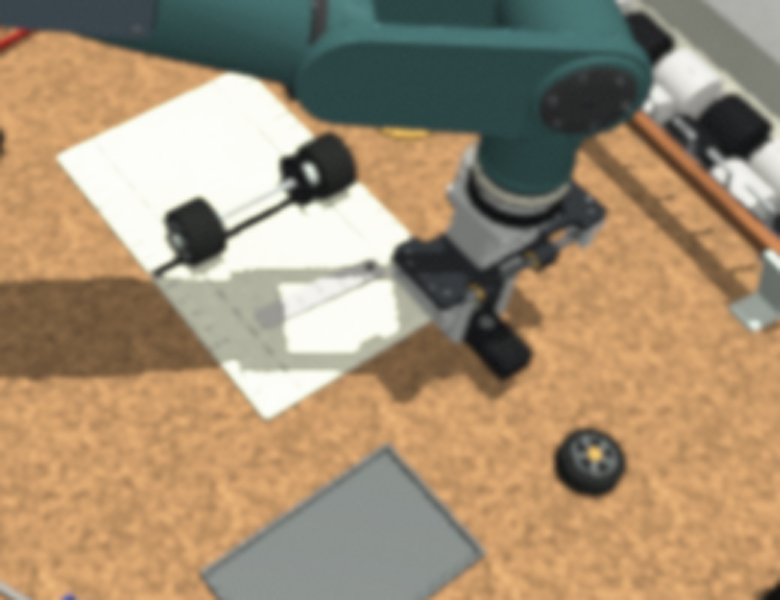

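View pics/top7.png

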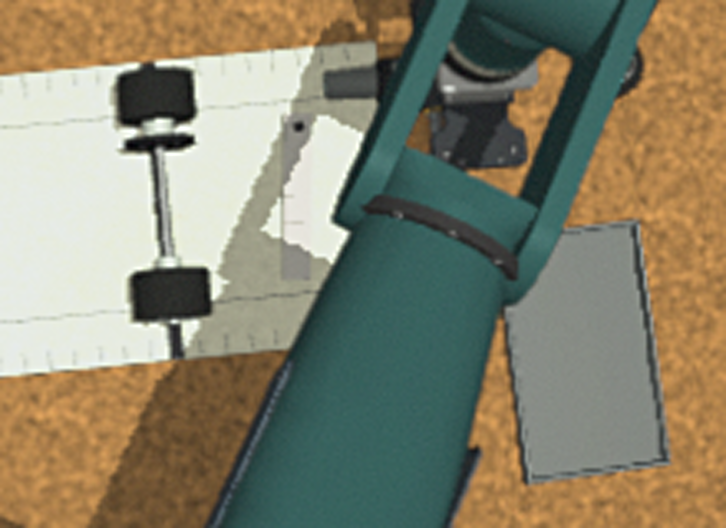

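The nose is aimed at the gear tyre: tip at (325,84), tread edge at (195,98), about 100 mm apart. I'll lower it the last 5 mm, then hold still.

```bash
python3 -m jog '[{"delta_pos":[0.003,0.001,0],"turn":0,"claw":-0.5},{"delta_pos":[0.002,0,0],"turn":0,"claw":-0.5},{"delta_pos":[0,0,0],"turn":0,"claw":-0.5},{"delta_pos":[0,0,0],"turn":0,"claw":-0.5},{"delta_pos":[0,0,0],"turn":0,"claw":-0.5}]' | grep -E "time|pos|force|grip"
python3 -c "
from plan import *
w=bw(.080,-.2202); go(w[0],w[1],.0306)
p,d=read_camera('top')
P=cloud('top',d,(370,130,400,160))[1]
q=P[(P[:,2]>.04)&(P[:,2]<.07)]; b=toboard(q); print('nose',b.min(0),b.max(0)); m=b[:,1]>-.18; print('nose mean x',np.median(b[m,0]),np.percentile(q[m,2],[50,90]),'tip',np.percentile(b[:,1],98))"
```

```text
time: 19.55
position: [0.6494, -0.2333, 0.03]
force: [-0.9, -0.2, -1.3]
grip_width: 0.0358
t 19.55 pos [ 0.6494 -0.2333  0.03  ] phi 5.03 F [-0.93 -0.22 -1.31] grip 0.0358 j [-24.5  27.5  70.7   0.   81.9 -29.5]
board xy [ 0.0797 -0.2201]
tool delta mm [-0.6 -0.1  0.3] norm 0.6
nose [ 0.06508384 -0.19075101] [ 0.09916042 -0.1318993 ]
nose mean x 0.0796704843870836 [0.05023356 0.05424074] tip -0.13274902354121473
```

```bash
python3 -m jog '[{"delta_pos":[0,0,0],"turn":0,"claw":-0.5},{"delta_pos":[0,0,0],"turn":0,"claw":-0.5},{"delta_pos":[0,0,0],"turn":0,"claw":-0.5},{"delta_pos":[0,0,0],"turn":0,"claw":-0.5},{"delta_pos":[0,0,0],"turn":0,"claw":-0.5},{"delta_pos":[0,0,0],"turn":0,"claw":-0.5},{"delta_pos":[0,0,0],"turn":0,"claw":-0.5},{"delta_pos":[0,0,0],"turn":0,"claw":-0.5}]' | grep -E "time|pos"
python3 -m jog '[{"delta_pos":[0,0,0],"turn":0,"claw":-0.5},{"delta_pos":[0,0,0],"turn":0,"claw":-0.5},{"delta_pos":[0,0,0],"turn":0,"claw":-0.5},{"delta_pos":[0,0,0],"turn":0,"claw":-0.5},{"delta_pos":[0,0,0],"turn":0,"claw":-0.5},{"delta_pos":[0,0,0],"turn":0,"claw":-0.5}]' | grep -E "time|pos"
python3 -c "
from plan import *
w=bw(-.074,-.2165); go(w[0],w[1],.0306)"
```

```text
time: 20.6
position: [0.6493, -0.2332, 0.03]
time: 21.35
position: [0.6493, -0.2332, 0.0299]
t 21.35 pos [ 0.6493 -0.2332  0.0299] phi 5.03 F [ 0.28 -0.23 -1.97] grip 0.0359 j [-24.5  27.5  70.7   0.   81.9 -29.5]
board xy [ 0.0797 -0.22  ]
tool delta mm [  -0.7    0.5 -153.7] norm 153.7
```

```bash
python3 -m jog '[{"delta_pos":[-0.01,0,-0.01],"turn":0,"claw":-0.5},{"delta_pos":[-0.01,0,-0.025],"turn":0,"claw":-0.5},{"delta_pos":[0,0,-0.035],"turn":0,"claw":-0.5},{"delta_pos":[0,0,-0.035],"turn":0,"claw":-0.5},{"delta_pos":[0,0,-0.028],"turn":0,"claw":-0.5},{"delta_pos":[0.009,0,-0.015],"turn":0,"claw":-0.5},{"delta_pos":[0.009,0,-0.005],"turn":0,"claw":-0.5},{"delta_pos":[0,0,0],"turn":0,"claw":-0.5}]' | grep -E "time|pos"
python3 -m jog '[{"delta_pos":[0,0,0],"turn":0,"claw":-0.5},{"delta_pos":[0,0,0],"turn":0,"claw":-0.5}]' | grep -E "time|pos|force"
python3 -c "
from plan import *
w=bw(-.074,-.2165); go(w[0],w[1],.0306)
p,d=read_camera('top')
cv2.imwrite('pics/top8.png',cv2.resize(p[120:280,280:500,::-1],None,fx=3.3,fy=3.3,interpolation=2));axle(d)
P=cloud('top',d,(370,170,410,225))[1];b=toboard(P)
k=(P[:,2]>.038)&(P[:,2]<.07)&(b[:,1]>-.17);b=b[k]; print('nose x',np.percentile(b[:,0],[5,50,95]),'tip',np.percentile(b[:,1],98))"
```

```text
time: 22.35
position: [0.4963, -0.2464, 0.0315]
time: 22.6
position: [0.4977, -0.2467, 0.0323]
force: [0.3, 0.7, -1.7]
t 22.6 pos [ 0.4977 -0.2467  0.0323] phi 5.06 F [ 0.31  0.65 -1.72] grip 0.0356 j [-32.2  11.3  91.7   0.   77.  -37.3]
board xy [-0.0725 -0.2172]
tool delta mm [ 1.7  0.7 -1.5] norm 2.4
hi xrange 0.0509 0.1028 yrange -0.0288 0.0252 ymid -0.0018 circle y,dz [-0.0018 -0.0008]
lo xrange -0.0891 -0.0514 yrange -0.1876 0.0277 ymid -0.0799 circle y,dz [-0.0683  0.0188]
shaft y med 0.0002 0.0439
nose x [-0.08285862 -0.07219323 -0.0611794 ] tip -0.1289855602833696
```

View pics/top8.png

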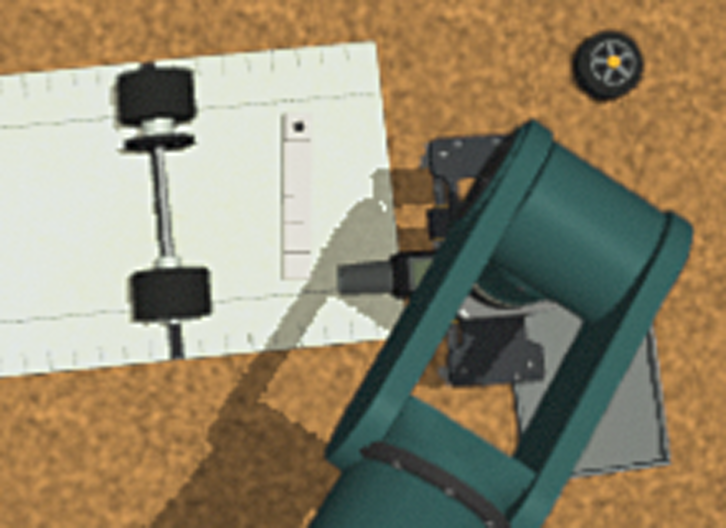

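The nose now faces the plain tyre (tip (340,278), tread edge (210,292)). A small trim follows, then the hold.

```bash
python3 -m jog '[{"delta_pos":[0.0015,0,-0.0015],"turn":0,"claw":-0.5},{"delta_pos":[0,0,0],"turn":0,"claw":-0.5},{"delta_pos":[0,0,0],"turn":0,"claw":-0.5},{"delta_pos":[0,0,0],"turn":0,"claw":-0.5},{"delta_pos":[0,0,0],"turn":0,"claw":-0.5},{"delta_pos":[0,0,0],"turn":0,"claw":-0.5},{"delta_pos":[0,0,0],"turn":0,"claw":-0.5},{"delta_pos":[0,0,0],"turn":0,"claw":-0.5}]' | grep -E "time|pos"
python3 -m jog '[{"delta_pos":[0,0,0],"turn":0,"claw":-0.5},{"delta_pos":[0,0,0],"turn":0,"claw":-0.5},{"delta_pos":[0,0,0],"turn":0,"claw":-0.5},{"delta_pos":[0,0,0],"turn":0,"claw":-0.5},{"delta_pos":[0,0,0],"turn":0,"claw":-0.5},{"delta_pos":[0,0,0],"turn":0,"claw":-0.5},{"delta_pos":[0,0,0],"turn":0,"claw":-0.5},{"delta_pos":[0,0,0],"turn":0,"claw":-0.5}]' | grep -E "time|pos"
python3 -m jog '[{"delta_pos":[0,0,0],"turn":0,"claw":-0.5},{"delta_pos":[0,0,0],"turn":0,"claw":-0.5},{"delta_pos":[0,0,0],"turn":0,"claw":-0.5},{"delta_pos":[0,0,0],"turn":0,"claw":-0.5}]' | grep -E "time|pos"
python3 -c "
from plan import *
go(.4185,-.3582,.107)"
```

```text
time: 23.65
position: [0.4954, -0.2468, 0.0305]
time: 24.65
position: [0.4954, -0.2468, 0.0304]
time: 25.15
position: [0.4954, -0.2468, 0.0305]
t 25.15 pos [ 0.4954 -0.2468  0.0305] phi 5.03 F [ 0.02  0.16 -1.32] grip 0.0358 j [-32.4  11.2  92.    0.   76.8 -37.4]
board xy [-0.0748 -0.217 ]
tool delta mm [ -76.6 -104.2  -86.4] norm 155.5
```

```bash
python3 -m jog '[{"delta_pos":[-0.02,-0.01,0],"turn":0,"claw":-0.5},{"delta_pos":[-0.03,-0.02,-0.02],"turn":0,"claw":-0.5},{"delta_pos":[-0.027,-0.03,-0.03],"turn":0,"claw":-0.5},{"delta_pos":[0,-0.03,-0.025],"turn":0,"claw":-0.5},{"delta_pos":[0,-0.014,-0.011],"turn":0,"claw":-0.5},{"delta_pos":[0,0,0],"turn":7,"claw":-0.5},{"delta_pos":[0,0,0],"turn":10,"claw":-0.5},{"delta_pos":[0,0,0],"turn":10,"claw":-0.5}]' | grep -E "time|pos"
python3 -m jog '[{"delta_pos":[0,0,0],"turn":10,"claw":-0.5},{"delta_pos":[0,0,0],"turn":10,"claw":-0.5},{"delta_pos":[0,0,0],"turn":10,"claw":-0.5},{"delta_pos":[0,0,0],"turn":10,"claw":-0.5},{"delta_pos":[0,0,0],"turn":10,"claw":-0.5},{"delta_pos":[0,0,0],"turn":10,"claw":-0.5},{"delta_pos":[0,0,0],"turn":0,"claw":-0.5},{"delta_pos":[0,0,0],"turn":0,"claw":-0.5}]' | grep -E "time|pos"
python3 -c "
from plan import *
go(.4185,-.3582,.0071)"
```

```text
time: 26.15
position: [0.4189, -0.357, 0.1065]
time: 27.15
position: [0.419, -0.3575, 0.107]
t 27.15 pos [ 0.419  -0.3575  0.107 ] phi -81.81 F [ 0.27 -0.15 -1.49] grip 0.036 j [-46.4   7.4  87.2   0.   85.5  35.4]
board xy [-0.1627 -0.3189]
tool delta mm [99.9 -0.5  0.8] norm 99.9
```

```bash
python3 -m jog '[{"delta_pos":[0.03,0,0.0008],"turn":0,"claw":-0.5},{"delta_pos":[0.03,0,0],"turn":0,"claw":-0.5},{"delta_pos":[0.02,0,0],"turn":0,"claw":-0.5},{"delta_pos":[0.01,0,0],"turn":0,"claw":-0.5},{"delta_pos":[0.005,0,0],"turn":0,"claw":-0.5},{"delta_pos":[0.002,0,0],"turn":0,"claw":-0.5},{"delta_pos":[0,0,0],"turn":0,"claw":-0.5},{"delta_pos":[0,0,0],"turn":0,"claw":-0.5}]' | grep -E "time|pos|force"
python3 -c "
from plan import *
go(.4185,-.3582,.0071)"
```

```text
time: 28.15
position: [0.4194, -0.3591, 0.0112]
force: [0.6, -0.2, -1.3]
t 28.15 pos [ 0.4194 -0.3591  0.0112] phi -81.97 F [ 0.56 -0.22 -1.27] grip 0.0357 j [-46.5  12.   93.4   0.   74.5  35.5]
board xy [-0.1624 -0.3205]
tool delta mm [ 4.1 -0.7 -1. ] norm 4.3
```

```bash
python3 -m jog '[{"delta_pos":[0.002,0,0],"turn":0,"claw":-0.5},{"delta_pos":[0.001,0,0],"turn":0,"claw":-0.5},{"delta_pos":[0,0,0],"turn":0,"claw":-0.5},{"delta_pos":[0,0,0],"turn":0,"claw":-0.5}]' | grep -E "time|pos|force"
python3 -c "
from plan import *
go(.4185,-.3582,.0071)"
```

```text
time: 28.65
position: [0.4189, -0.3587, 0.0074]
force: [-0.0, -0.8, -1.5]
t 28.65 pos [ 0.4189 -0.3587  0.0074] phi -81.97 F [-0.02 -0.79 -1.54] grip 0.0358 j [-46.5  12.3  93.6   0.   74.2  35.5]
board xy [-0.1628 -0.3201]
tool delta mm [ 0.3 -0.4 -0.6] norm 0.7
```

```bash
python3 -m jog '[{"delta_pos":[0.0005,0,0],"turn":0,"claw":-0.5},{"delta_pos":[0,0,0],"turn":0,"claw":-0.5},{"delta_pos":[0,0,0],"turn":0,"claw":-0.1},{"delta_pos":[0,0,0],"turn":0,"claw":0.1},{"delta_pos":[0,0,0],"turn":0,"claw":0.25},{"delta_pos":[0,0,0],"turn":0,"claw":0.25},{"delta_pos":[0,0,0],"turn":0,"claw":0.25},{"delta_pos":[0,0,0],"turn":0,"claw":0.25}]' | grep -E "time|pos|force|grip"
python3 -m jog '[{"delta_pos":[-0.01,0,0],"turn":0,"claw":0.25},{"delta_pos":[-0.03,0,0],"turn":0,"claw":0.25},{"delta_pos":[-0.05,0,0],"turn":0,"claw":0.25},{"delta_pos":[-0.05,0,0],"turn":0,"claw":0.25},{"delta_pos":[-0.02,-0.03,0.02],"turn":0,"claw":0.25},{"delta_pos":[0,-0.04,0.04],"turn":0,"claw":0.25},{"delta_pos":[0,-0.04,0.04],"turn":0,"claw":0.25},{"delta_pos":[0,0,0],"turn":0,"claw":0.25}]' | grep -E "time|pos|force|grip"
python3 -c "
from plan import *
st()
p,d=read_camera('top'); axle(d)
cv2.imwrite('pics/top9.png',cv2.resize(p[100:290,240:500,::-1],None,fx=3,fy=3,interpolation=2))
uv,P=cloud('top',d,(425,185,490,270));k=(P[:,2]>.022)&(P[:,2]<.045);print(P[k].mean(0),np.percentile(P[k],[2,98],axis=0),k.sum())
p,d=read_camera('side')
cv2.imwrite('pics/side9.png',cv2.resize(p[130:370,240:520,::-1],None,fx=2.5,fy=2.5,interpolation=2))"
```

```text
time: 29.65
position: [0.4189, -0.3587, 0.0069]
force: [0.1, 0.7, -0.6]
grip_width: 0.0584
time: 30.65
position: [0.3215, -0.4758, 0.1674]
force: [1.0, 0.9, 0.3]
grip_width: 0.0586
t 30.65 pos [ 0.3215 -0.4758  0.1674] phi -82.29 F [1.04 0.94 0.3 ] grip 0.0586 j [-61.6   8.6  78.8  -0.1  92.5  20.7]
board xy [-0.2723 -0.426 ]
hi xrange 0.0511 0.1026 yrange -0.029 0.0248 ymid -0.0021 circle y,dz [-0.0018 -0.0005]
lo xrange -0.0889 -0.0513 yrange -0.0258 0.0278 ymid 0.001 circle y,dz [ 0.0015 -0.0008]
shaft y med 0.0002 0.0435
[ 0.42471425 -0.35590822  0.03010019] [[ 0.36020948 -0.37790446  0.02331421]
 [ 0.49890783 -0.33744239  0.03613361]] 674
```

View pics/top9.png

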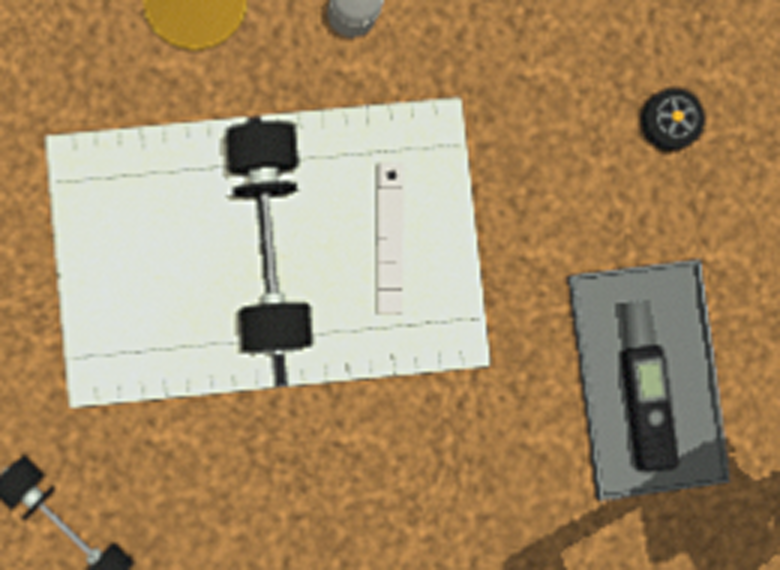

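View pics/side9.png

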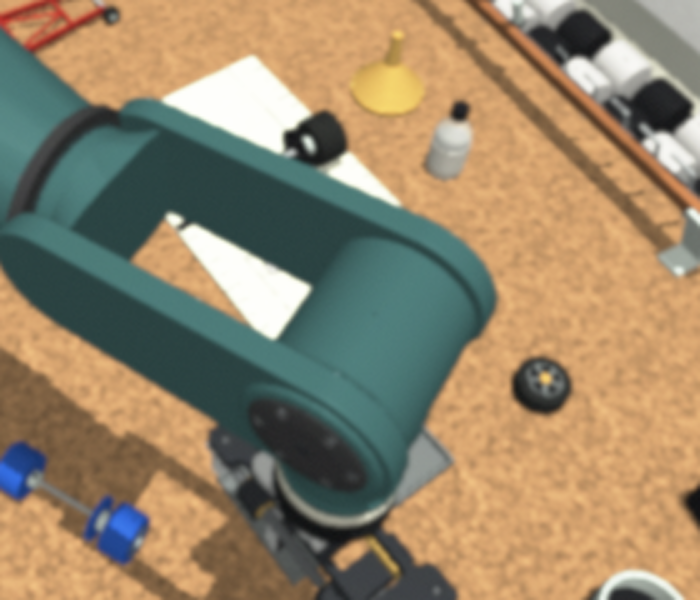

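The axle stands on the line, with tyres at (262,147) and (275,327) of the crop. The thermometer lies flat in its tray, display up, at (650,385), and everything else is where it was. The arm is clear, so I'll let it settle and hand in.

```bash
python3 -m jog '[{"delta_pos":[0,0,0],"turn":0,"claw":0.25},{"delta_pos":[0,0,0],"turn":0,"claw":0.25},{"delta_pos":[0,0,0],"turn":0,"claw":0.25}]' | grep -E "time|pos|force"; python3 -c "
from rig import *
print(job_done())"
```

```text
time: 31.12
position: [0.3247, -0.4724, 0.1671]
force: [-0.2, -0.3, 0.2]
the job is handed in; nothing more can be done
None
```

The job is done and handed in at about 31 s of the 72 s allowed. `job_done()` gives no verdict, so these results rest on my own measurements.

- **Axle:** I rolled it about 113 mm to the line with the open fingers on either side of the shaft. The last check put the tyre centres at -1.8 mm (gear side) and +1.5 mm (plain side) from the middle of the 12 mm line. It kept most of its original skew, about 1.2°, and did not move in the later pictures.
- **Readings:** I read the gear-side tyre first, then the plain one. Each time the lens was at shaft height, square to the axle and about 100 mm from the tread, held still for about 2 s.
- **Thermometer:** It is back in its tray, flat and display up, within about 1 mm of where it lay. The arm ended well clear of everything.
- **Other things:** In the last top view the gauge, front wheel, funnel and bottle look where they were. I did not compare the wheelie bar or the damper at the end, but the arm came near them only while passing well above on the first move.

No checks failed. The top and side cameras differed by about 1° and 2 mm on the thermometer's first pose, so I gripped at the average.

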